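# Dip the gauge rod in the bench bath and present it level

## Robot

A 7-joint arm with a two-finger parallel gripper is mounted at the origin on a cart in front of the work surface, level with it; the furniture and walls round the work are solid. World frame = base frame: x ahead of the robot, y to its left, z up, the work surface at z = 0. Lengths are in m, angles in rad, forces in N, time in s.
With the tool pointing down it reaches from about 0.4 to 0.875 m from the base axis. Payload 19.3 kg.
Tool frame: the origin (TCP) lies at the very end of the fingers, on their centre line; the grasp point (between the pads) lies 19 mm behind it; z points along the fingers, y is the direction in which the jaws open and shut (so a half turn about z gives the same grasp; the last joint's range is limited). The gripper opens to 85 mm and grips with 20 to 120 N. Pads are 22 mm wide; open, the fingers measure 114 mm over their backs; the gripper's body (76 mm by 85 mm) begins 54 mm behind the grasp point. The pads swing forward as they close: fully open they stand 13 mm farther back than shut.
Start: joints at [1.268, 0.521, -0.036, 1.599, 0.021, 1.021, -0.113], TCP at [0.144, -0.608, 0.231] pointing down, gripper open.
Joint ranges: [-2.91, 2.91], [-0.3, 2.13], [-1.5, 1.42], [0.17, 2.43], [-1.26, 4.41], [0.16, 1.93], [-2.52, 2.52]. Speed limits (rad/s): [1.89, 1.89, 2.39, 2.39, 3.01, 3.01, 3.01].

## Interface

Orientations are given as [roll, pitch, yaw] about the fixed x, y, z axes, in that order (R = Rz(yaw) Ry(pitch) Rx(roll)).
In Python, from workcell import telemetry, imaging, ticket gives the robot as it stands.
- The arm moves only by the tool carry_out, never from a script. Its argument "series" is a list of rows, each a list of 7 numbers: the shift along the tool's x, y, z in m, then the turn, a rotation vector about the tool's x, y, z in rad, then the closure in counts, from 0 (fully open) to 255 (shut). In form: [[tx, ty, tz, ax, ay, az, jaw], ...]. A call has 1 to 10 rows; each row is the pose to reach, as a shift and turn from the pose commanded when the call began, along the tool's axes at that moment; what a row does not reach only later rows make up. A row lasts 1/8 s, in which the tool goes at most 62.5 mm and 10.7 degrees, less where a joint would pass 70% of its speed; a pose out of reach is approached as far as the arm can. A call with a gripper value outside its range is refused whole. The fingers move at their own pace and stop on an object; "force" is the grip in N (left out, the last holds). Time passes only in rows, so rows that repeat a pose let the fingers close. It gives the time, the measured TCP pose, the force and the opening at its end, in the units of the state.
- telemetry.observe(): the state, without advancing time (a new reading comes with each control period).
- imaging.grab_frame(name): name is "side" or "top"; returns (picture, depth): 480x640x3 uint8, blue, green, red; 480x640 float32, m along the optical axis (not along the pixel's ray), 0 where there is no reading.
- imaging.camera_info(name): a dict with "mtx" (3x3 intrinsics, pixels), "extrinsics" (4x4, takes a point from camera to world coordinates). Camera axes: x right, y down, z forward; pixel columns grow to the right and rows downward; lengths in m; the calibration is good to about 2 mm. A picture is of the moment at which its call begins. camera_info takes no time and is no camera call.
- ticket.job_done(): hands the job in, once; it reports no verdict.
The state is a dict: "clock": time; "qpos": joint angles; "qd": joint speeds; "joint_efforts": joint torques, N m; "position": TCP position; "tool_rot": TCP orientation; "force": force on the tool from outside, world axes, zero at the start; "moment": the same for the moment, N m; "grip_width": finger opening in m.
Only numpy, scipy, OpenCV 4.12 (cv2) and the standard library are available. Lean on these libraries where they do the work, as an engineer would, in place of code of your own. Each camera call takes 0.05 s, during which the arm holds its last target.

## Task

Check the bench bath with its dip gauge. Lift the loose lid off the bath by its knob and set it down flat, knob up, on the worktop clear of the bath, without dropping it. Then take the gauge rod from its cradle by the handle, push it down the sloping guide tube in the bath until its collar stops against the tube's mouth, draw it out again, and finish still holding the rod in the gripper, level, in the open air at least 20 cm above the worktop; do not shift the two bottles or the beaker.

Things in the scene. Friction and masses are not known exactly. Their poses are not given: they have to be found in the camera images.
- bath: Fixed open-topped steel trough, 110 (x) x 180 (y) x 120 mm high, walls 4 mm; origin at the centre of its underside, on the worktop; z up; turned up to 0.3 rad. The guide tube slopes down inside it along its y axis, mouth near the +y end (to the robot's left); a short drain stub sticks 28 mm out of its -y end.
- guide_mouth (a point): Centre of the upper end of the fixed steel guide tube, at x 0, y +48, z 106 mm in the bath's frame (14 mm below the rim). z axis: along the tube out of the mouth, 40 degrees above level, towards the bath's +y end; x axis: the bath's x. Bore 13 mm, flared to 24 mm over the last 18 mm; rim 29 mm across; tube 118 mm long, open at both ends.
- lid_knob (a point): Centre of the black round knob (26 mm across, 18 mm tall, on a 12 mm neck, 15 mm above the plate) of the loose lid: steel plate 118 (x) x 188 (y) x 5 mm, 0.25 kg, with a 7 mm locating lip below, lying on the bath's rim. The point is 36 mm above the lip's underside: z = 149 mm on the bath, 36 mm with the lid on the worktop. z up, y along the lid's length.
- gauge_handle (a point): Centre of the black square handle (80 mm long, 14 x 14 mm) of the loose gauge rod, 0.12 kg, centre of mass 28 mm ahead. x axis along the rod to the tip, z up in the cradle. At first the rod lies level, axis 50 mm above the worktop, tip away from the robot. From 30 mm behind to 40 mm ahead of this point the handle is free on both sides, and below it down to z = 6 mm.
- gauge_collar (a point): Centre of the tip-side face of the rod's collar (30 mm across, 6 mm thick), on the rod's axis 68 mm ahead of the handle's centre; same axes as gauge_handle. Seated, it lies at guide_mouth with its x axis opposite to guide_mouth's z.
- gauge_tip (a point): End of the rod's round shaft (8 mm across, with dark rings), on the axis 130 mm ahead of the collar face (198 mm ahead of the handle's centre); same axes as gauge_handle.
- cradle: Fixed aluminium cradle of the rod: base plate 200 x 60 x 6 mm with two slotted posts open at the top, 34 mm behind (53 mm high) and 122 mm ahead of (57 mm high) its origin, which lies on the worktop under the handle's centre; x axis along the rod to the tip. The rod lifts straight up out of it.
- beaker: Bystander: clear beaker, 74 mm across, 90 mm tall; origin at the centre of its underside.
- bottle_round: Bystander: small capped bottle, 56 mm across, 102 mm tall; origin at the centre of its underside.
- bottle_tall: Bystander: larger capped bottle, 70 mm across, 135 mm tall; origin at the centre of its underside. (The worktop from x 0.40 to 0.58, y -0.25 to -0.50 is empty.)

How it is judged:
By the outcome, as a careful person would: the job done as asked, in the order asked, and still so for the second after the job is handed in, while the arm keeps its last pose, push and grip.
It also fails if it takes over 72 s, if anything falls off the work surface, if the arm or the gripper's body presses on something with over 40 N, if the wrist force passes 120 N, or if a joint passes its speed limit or range.

## Working session

There is one attempt and no reset: what is moved stays moved. The work goes in short steps, Python scripts to look and compute and a tool call to move; the robot and the scene stay as the last step left them, time stands still between calls to the robot, and variables do not carry over. Pictures are saved under pics/ and viewed, and the job is handed in when it is done.

Besides the shell and the picture viewer there is one more tool, called after "Call:" by a JSON object that holds its "method" and its "body", one argument or row to a line. carry_out: Moves the arm, as the interface text tells. Its arguments: {"type":"object","properties":{"series":{"type":"array"},"force":{"type":"number"}},"required":["series"]}

```bash
ls -la; mkdir -p pics; python3 - <<'E'
from workcell import telemetry, imaging
import cv2, numpy as np
np.set_printoptions(precision=4,suppress=True)
print(telemetry.observe())
for n in("side","top"):
    p,d=imaging.grab_frame(n); cv2.imwrite(f"pics/{n}0.png",p); np.save(f"pics/{n}0.npy",d)
    i=imaging.camera_info(n); print(n,i["mtx"],i["extrinsics"])
E
```

```text
total 12
drwxr-xr-x  3 agent agent 4096 Dec  7 01:11 .
drwxr-xr-x 23 root  root  4096 Dec  7 01:11 ..
drwxr-xr-x  2 agent agent 4096 Dec  7 01:11 pics
{'clock': 0.0, 'qpos': array([ 1.2678,  0.522 , -0.0363,  1.6   ,  0.0212,  1.0211, -0.1128]), 'qd': array([ 0.0006, -0.0012, -0.0009,  0.0011,  0.0013,  0.0005,  0.0012]), 'joint_efforts': array([ -0.0007, -92.7112,   1.9797, -36.9934,   0.0179,   0.0082,
         0.    ]), 'position': array([ 0.1441, -0.6078,  0.2307]), 'tool_rot': array([-3.1404,  0.0001,  0.2328]), 'force': array([ 0.2153,  0.1734, -0.5696]), 'moment': array([-0.0446, -0.0338,  0.0181]), 'grip_width': 0.08532938953403253}
side [[497.8519   0.     321.5857]
 [  0.     497.8519 242.9702]
 [  0.       0.       1.    ]] [[-0.9952 -0.0412  0.0887  0.4863]
 [-0.0976  0.4749 -0.8746  1.1681]
 [-0.0061 -0.8791 -0.4767  0.638 ]
 [ 0.      0.      0.      1.    ]]
top [[530.7024   0.     314.7703]
 [  0.     530.7024 243.7615]
 [  0.       0.       1.    ]] [[ 0.0094 -0.9929  0.1187  0.4927]
 [-0.9996 -0.0123 -0.0242  0.2267]
 [ 0.0255 -0.1185 -0.9926  1.1411]
 [ 0.      0.      0.      1.    ]]
```

View pics/side0.png

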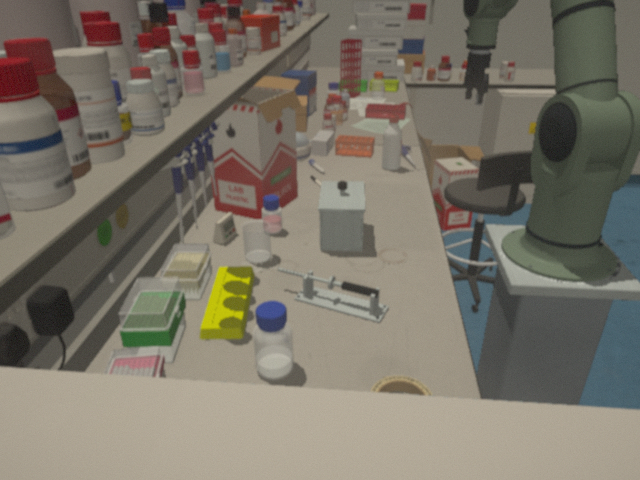

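View pics/top0.png

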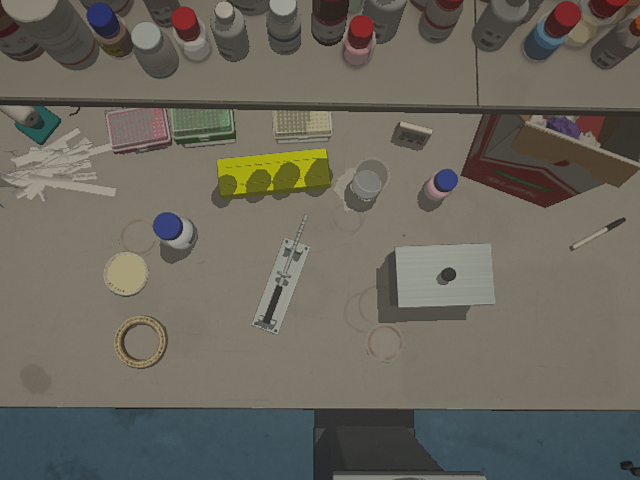

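Side view: the lidded bath is at about (343,215) with its knob at (342,185), and the rod in its cradle at about (340,293). Top view: the lid covers cols 395–494, rows 244–307 with its knob at (448,274). The handle is at (271,305) and the tip at (306,216). The beaker is at (368,180) and the two blue-capped bottles at (170,230) and (440,185).

```bash
cat > h.py <<'E'
import numpy as np, cv2
from workcell import telemetry, imaging
from scipy.spatial.transform import Rotation as R
np.set_printoptions(precision=4,suppress=True)
def cast(n,uv,z):
    i=imaging.camera_info(n); K=i["mtx"];T=i["extrinsics"]
    uv=np.atleast_2d(uv).astype(float)
    r=np.c_[uv,np.ones(len(uv))]@np.linalg.inv(K).T@T[:3,:3].T
    s=(z-T[2,3])/r[:,2]
    return T[:3,3]+r*s[:,None]
def proj(n,p):
    i=imaging.camera_info(n); T=np.linalg.inv(i["extrinsics"])
    c=np.atleast_2d(p)@T[:3,:3].T+T[:3,3]; q=c@i["mtx"].T
    return q[:,:2]/q[:,2:]
def ray(n,uv):
    i=imaging.camera_info(n);T=i["extrinsics"]
    r=T[:3,:3]@np.linalg.inv(i["mtx"])@np.array([uv[0],uv[1],1.]);return T[:3,3],r/np.linalg.norm(r)
def tri(a,b):
    o1,d1=ray("top",a);o2,d2=ray("side",b)
    s=np.linalg.lstsq(np.c_[d1,-d2],o2-o1,rcond=None)[0]
    p,q=o1+s[0]*d1,o2+s[1]*d2
    return (p+q)/2,np.linalg.norm(p-q)
E
python3 - <<'E'
from h import *
p=cv2.imread("pics/top0.png");d=np.load("pics/top0.npy")
g=cv2.cvtColor(p,cv2.COLOR_BGR2GRAY)
def blobs(m,off):
    n,l,s,c=cv2.connectedComponentsWithStats(m.astype(np.uint8)); 
    return [(s[k,4],c[k]+off,s[k,:4]+np.r_[off,0,0],(l==k)) for k in range(1,n) if s[k,4]>60]
# knob
for a,c,b,_ in blobs(g[250:300,420:480]<60,(420,250)): print("knob",a,c,b,cast("top",c,.155),d[int(c[1]),int(c[0])])
x=g[225:330,370:510]; print(np.unique(x//16,return_counts=True))
for a,c,b,m in blobs(x>135,(370,225)):
    cn=max(cv2.findContours(m.astype(np.uint8),0,2)[0],key=cv2.contourArea); r=cv2.minAreaRect(cn)
    bx=cv2.boxPoints(r)+[370,225]; w=cast("top",bx,.125); print(a,bx,w,w.mean(0),np.linalg.norm(np.diff(w,axis=0),axis=1))
    e=w[1:]-w[:-1];print(np.arctan2(e[:,1],e[:,0]))
for a,c,b,m in blobs(g[275:330,250:310]<55,(250,275)):
    r=cv2.minAreaRect(np.argwhere(m)[:,::-1].astype(np.float32)); bx=cv2.boxPoints(r)+[250,275]
    w=cast("top",bx,.057);print("handle",a,c,cast("top",c,.057),w,np.linalg.norm(np.diff(w,axis=0),axis=1))
cv2.imwrite("pics/rodz.png",cv2.resize(p[205:340,230:330],None,fx=4.4,fy=4.4,interpolation=cv2.INTER_CUBIC))
s=cv2.imread("pics/side0.png")
cv2.imwrite("pics/sidez.png",cv2.resize(s[170:330,230:420],None,fx=3.6,fy=3.6,interpolation=cv2.INTER_CUBIC))
E
```

```text
knob 122 [448.4344 274.4262] [441 268  15  13] [[ 0.556  -0.0481  0.155 ]] 0.9922591
(array([ 2,  3,  4,  5,  6,  7,  8,  9, 10], dtype=uint8), array([  12,  201, 1629,  678,  183, 6396,  924, 4662,   15]))
5518 [[395.3068 246.2849]
 [491.952  242.7055]
 [494.1931 303.2151]
 [397.5479 306.7945]] [[ 0.6113  0.0459  0.125 ]
 [ 0.6206 -0.143   0.125 ]
 [ 0.5036 -0.1437  0.125 ]
 [ 0.495   0.0427  0.125 ]] [ 0.5576 -0.0495  0.125 ] [0.1891 0.117  0.1866]
[-1.5214 -3.135   1.6168]
handle 176 [272.1477 305.6591] [[0.495  0.2854 0.057 ]] [[0.463  0.3036 0.057 ]
 [0.5363 0.2775 0.057 ]
 [0.5321 0.2659 0.057 ]
 [0.4589 0.2921 0.057 ]] [0.0778 0.0124 0.0778]
```

View pics/rodz.png

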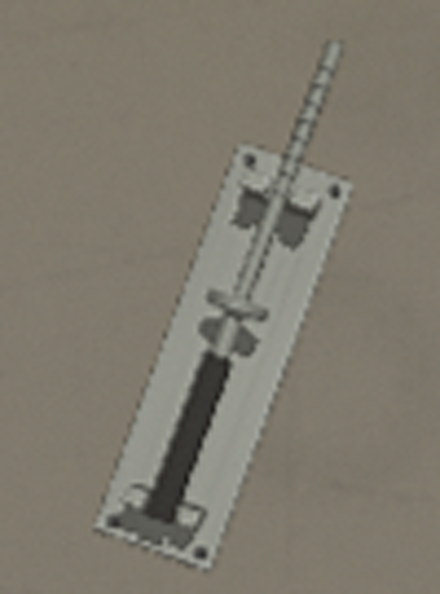

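View pics/sidez.png

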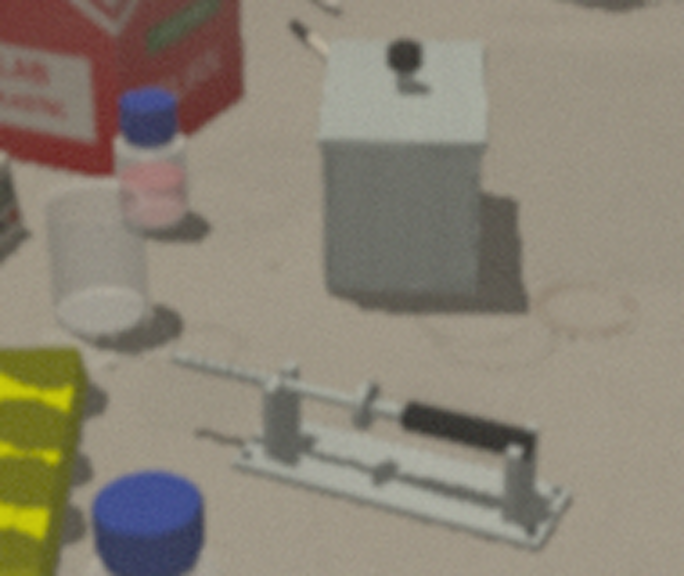

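```bash
cat >> h.py <<'E'
def go(pos,rpy):
    s=telemetry.observe(); A=R.from_euler("xyz",s["tool_rot"]); B=R.from_euler("xyz",rpy)
    sh=A.inv().apply(np.array(pos)-s["position"]); rv=(A.inv()*B).as_rotvec()
    print("row",sh,rv,"| norm mm %.0f deg %.0f"%(np.linalg.norm(sh)*1e3,np.degrees(np.linalg.norm(rv))))
def st():
    s=telemetry.observe()
    for k in("clock","position","tool_rot","qpos","force","grip_width"): print(k,s[k])
E
python3 - <<'E'
from h import *
p=cv2.imread("pics/top0.png");d=np.load("pics/top0.npy");g=cv2.cvtColor(p,cv2.COLOR_BGR2GRAY)
x=(g[225:330,370:510]>135).astype(np.uint8)
cn=max(cv2.findContours(x,0,cv2.CHAIN_APPROX_NONE)[0],key=cv2.contourArea)[:,0]+[370,225]
w=cast("top",cn,.125)[:,:2]
hull=cv2.convexHull((w*1e5).astype(np.int32)); r=cv2.minAreaRect((w*1000).astype(np.float32)); print("lid rect",r)
c=np.array(r[0])/1000
# fit each side
q=w-c
for nm,m in (("+x",q[:,0]>.05),("-x",q[:,0]<-.05),("+y",q[:,1]>.085),("-y",q[:,1]<-.085)):
    v=cv2.fitLine(w[m].astype(np.float32),cv2.DIST_HUBER,0,.01,.01).ravel(); print(nm,m.sum(),np.degrees(np.arctan2(v[1],v[0])),v[2:])
# rod points
for nm,uv,z in(("collar",(230+236/4.4,205+305/4.4),.05),("tip",(230+334/4.4,205+43/4.4),.05),("handle front top",(230+221/4.4,205+358/4.4),.057),("handle rear",(230+165/4.4,205+518/4.4),.057)): print(nm,cast("top",uv,z))
for nm,uv in(("rodtip",(230+176/3.6,170+355/3.6)),("handle front",(230+408/3.6,170+413/3.6)),("handle rear",(230+530/3.6,170+440/3.6))): print("side",nm,cast("side",uv,.05))
print("knob side",cast("side",(230+405/3.6,170+57/3.6),.149), tri((448.4,274.4),(230+405/3.6,170+55/3.6)))
print("base corners",cast("top",[(230+242/4.4,205+146/4.4),(230+350/4.4,205+186/4.4),(230+97/4.4,205+527/4.4),(230+209/4.4,205+568/4.4)],.006))
for uv in((392,168),): print("white bottle",cast("side",uv,0))
print("bystanders",cast("top",[(168,225)],.135),cast("top",(445,180),.102),cast("top",(366,186),0),cast("side",(258,260),0))
E
```

```text
lid rect ((557.4754638671875, -48.86774444580078), (116.38379669189453, 185.75772094726562), 2.6349356174468994)
+x 101 -87.67539 [ 0.615  -0.0547]
-x 102 -87.45835 [ 0.5007 -0.0599]
+y 65 2.458273 [0.5496 0.0426]
-y 66 2.4549367 [ 0.5662 -0.1404]
collar [[0.5592 0.2634 0.05  ]]
tip [[0.6838 0.2191 0.05  ]]
handle front top [[0.5342 0.2697 0.057 ]]
handle rear [[0.4608 0.2941 0.057 ]]
side rodtip [[0.6802 0.2189 0.05  ]]
side handle front [[0.5309 0.2722 0.05  ]]
side handle rear [[0.4586 0.2944 0.05  ]]
knob side [[ 0.5534 -0.0454  0.149 ]] (array([ 0.5551, -0.0497,  0.1489]), np.float64(0.0027190646976399586))
base corners [[0.6398 0.2632 0.006 ]
 [0.6207 0.2102 0.006 ]
 [0.4547 0.3297 0.006 ]
 [0.4357 0.2758 0.006 ]]
white bottle [[ 0.4016 -0.6062  0.    ]]
bystanders [[0.6456 0.482  0.135 ]] [[ 0.7496 -0.0598  0.102 ]] [[0.7586 0.0873 0.    ]] [[0.7567 0.1015 0.    ]]
```

```bash
python3 - <<'E'
from h import *
go([.556,-.049,.26],[np.pi,0,1.5])
E
```

```text
row [ 0.5297 -0.4488 -0.0288] [-0.0009 -0.0005 -1.2673] | norm mm 695 deg 73
```

Call:
{"method": "carry_out", "body": {
  "series": [
    [0.53,-0.449,-0.029,0,0,-1.267,0],
    [0.53,-0.449,-0.029,0,0,-1.267,0],
    [0.53,-0.449,-0.029,0,0,-1.267,0],
    [0.53,-0.449,-0.029,0,0,-1.267,0],
    [0.53,-0.449,-0.029,0,0,-1.267,0],
    [0.53,-0.449,-0.029,0,0,-1.267,0],
    [0.53,-0.449,-0.029,0,0,-1.267,0],
    [0.53,-0.449,-0.029,0,0,-1.267,0],
    [0.53,-0.449,-0.029,0,0,-1.267,0],
    [0.53,-0.449,-0.029,0,0,-1.267,0]
  ],
  "force": 60
}}

```text
clock: 1.35
position: [0.5155, -0.1038, 0.2574]
tool_rot: [-3.141, 0.0, 1.499]
force: [1.3, -1.5, -0.7]
grip_width: 0.085
```

```bash
python3 - <<'E'
from h import *
st();go([.556,-.049,.26],[np.pi,0,1.5]);go([.556,-.049,.131],[np.pi,0,1.5])
E
```

```text
clock 1.35
position [ 0.5155 -0.1038  0.2574]
tool_rot [-3.1415  0.0002  1.4994]
qpos [ 0.4972  0.3743 -0.5354  1.8093  0.2212  1.0177 -0.1962]
force [ 1.2978 -1.5004 -0.6524]
grip_width 0.08496788361526272
row [ 0.0576  0.0365 -0.0026] [-0.0001  0.0002 -0.0006] | norm mm 68 deg 0
row [0.0576 0.0365 0.1264] [-0.0001  0.0002 -0.0006] | norm mm 144 deg 0
```

Call:
{"method": "carry_out", "body": {
  "series": [
    [0.05,0.032,0,0,0,0,0],
    [0.05,0.032,0,0,0,0,0]
  ]
}}

```text
clock: 1.6
position: [0.5516, -0.0532, 0.2569]
tool_rot: [-3.141, -0.002, 1.506]
force: [-0.4, -0.4, 0.4]
grip_width: 0.0852
```

```bash
python3 - <<'E'
from h import *
st();go([.556,-.049,.131],[np.pi,0,1.5])
p,d=imaging.grab_frame("side");cv2.imwrite("pics/side1.png",p)
p,d=imaging.grab_frame("top");cv2.imwrite("pics/top1.png",p)
E
```

```text
clock 1.6
position [ 0.5516 -0.0532  0.2569]
tool_rot [-3.1415 -0.0022  1.5059]
qpos [ 0.3921  0.4241 -0.5438  1.7391  0.2459  1.0468 -0.3013]
force [-0.4187 -0.4241  0.3714]
grip_width 0.08524076292970627
row [0.0042 0.0041 0.1259] [-0.0001 -0.0022  0.0059] | norm mm 126 deg 0
```

View pics/side1.png

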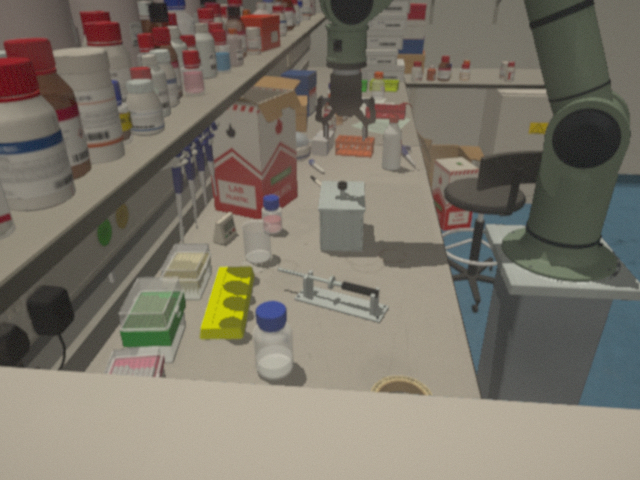

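The gripper hangs open above the knob: fingertips at about (323,145) and (363,140), knob at (342,185). Descending now.

Call:
{"method": "carry_out", "body": {
  "series": [
    [0.004,0.004,0.05,0,0,0,0],
    [0.004,0.004,0.08,0,0,0,0],
    [0.004,0.004,0.105,0,0,0,0],
    [0.004,0.004,0.122,0,0,0,0],
    [0.004,0.004,0.126,0,0,0,0],
    [0.004,0.004,0.126,0,0,0,0]
  ]
}}

```text
clock: 2.45
position: [0.5546, -0.0544, 0.1319]
tool_rot: [3.141, 0.0, 1.499]
force: [-0.1, 0.1, -0.7]
grip_width: 0.0851
```

```bash
python3 - <<'E'
from h import *
st();go([.556,-.049,.131],[np.pi,0,1.5])
p,d=imaging.grab_frame("side");cv2.imwrite("pics/side2.png",cv2.resize(p[90:260,250:430],None,fx=4,fy=3.5))
E
```

```text
clock 2.45
position [ 0.5546 -0.0544  0.1319]
tool_rot [3.1411 0.0001 1.4994]
qpos [ 0.3379  0.5808 -0.4817  1.851   0.3636  0.797  -0.4053]
force [-0.1336  0.1004 -0.6974]
grip_width 0.08511298136187
row [0.0055 0.001  0.0009] [ 0.0005  0.0001 -0.0006] | norm mm 6 deg 0
```

View pics/side2.png

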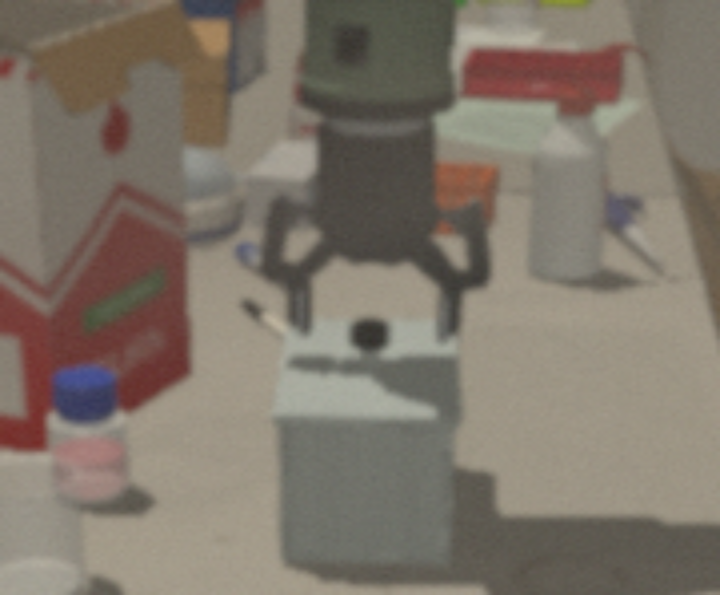

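The fingers straddle the knob. The remaining 5 mm along y gets corrected while closing.

Call:
{"method": "carry_out", "body": {
  "series": [
    [0.005,0.001,0,0,0,0,0],
    [0.005,0.001,0,0,0,0,0],
    [0.005,0.001,0,0,0,0,255],
    [0.005,0.001,0,0,0,0,255],
    [0.005,0.001,0,0,0,0,255],
    [0.005,0.001,0,0,0,0,255],
    [0.005,0.001,0,0,0,0,255],
    [0.005,0.001,0,0,0,0,255],
    [0.005,0.001,0,0,0,0,255],
    [0.005,0.001,0,0,0,0,255]
  ],
  "force": 60
}}

```text
clock: 3.75
position: [0.5558, -0.0493, 0.1316]
tool_rot: [3.141, 0.0, 1.5]
force: [-0.9, 0.4, 5.3]
grip_width: 0.0243
```

```bash
python3 - <<'E'
from h import *
st();go([.556,-.049,.131],[np.pi,0,1.5])
E
```

```text
clock 3.75
position [ 0.5558 -0.0493  0.1316]
tool_rot [3.1415 0.0001 1.4996]
qpos [ 0.3284  0.5824 -0.4817  1.849   0.364   0.7981 -0.4144]
force [-0.8541  0.4166  5.2795]
grip_width 0.024305830526726947
row [0.0003 0.0002 0.0006] [ 0.0001  0.0001 -0.0004] | norm mm 1 deg 0
```

Call:
{"method": "carry_out", "body": {
  "series": [
    [0.005,0.001,-0.004,0,0,0,255],
    [0.005,0.001,-0.01,0,0,0,255],
    [0.005,0.001,-0.02,0,0,0,255],
    [0.005,0.001,-0.03,0,0,0,255],
    [0.005,0.001,-0.03,0,0,0,255]
  ]
}}

```text
clock: 4.38
position: [0.5576, -0.0442, 0.1624]
tool_rot: [3.14, -0.0, 1.5]
force: [-0.1, -0.2, -1.8]
grip_width: 0.0241
```

```bash
python3 - <<'E'
from h import *
st()
p,d=imaging.grab_frame("side");cv2.imwrite("pics/side3.png",cv2.resize(p[90:260,250:430],None,fx=4,fy=3.5))
E
```

```text
clock 4.375
position [ 0.5576 -0.0442  0.1624]
tool_rot [ 3.14   -0.0002  1.4998]
qpos [ 0.3348  0.5423 -0.5013  1.8236  0.334   0.8584 -0.3977]
force [-0.1431 -0.1848 -1.8366]
grip_width 0.02406906442950479
```

View pics/side3.png

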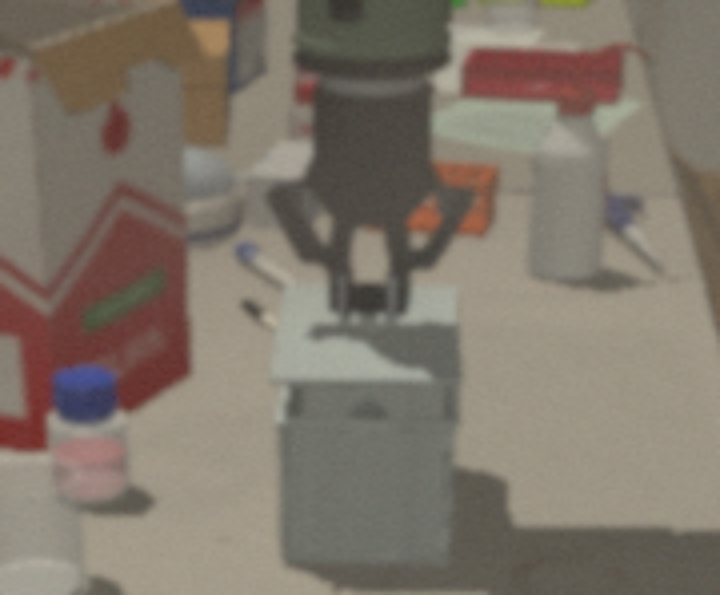

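The lid came up level in the gripper, with the tube mouth visible under it at (368,410) in the crop. Carrying it to the empty worktop area.

```bash
python3 - <<'E'
from h import *
go([.557,-.044,.21],[np.pi,0,1.5]);go([.49,-.36,.21],[np.pi,0,1.5]);go([.49,-.36,.04],[np.pi,0,1.5])
E
```

```text
row [ 0.0003 -0.0003 -0.0482] [ 0.0008 -0.0001 -0.0003] | norm mm 48 deg 0
row [-0.3197 -0.0447 -0.0483] [ 0.0008 -0.0001 -0.0003] | norm mm 326 deg 0
row [-0.3197 -0.0448  0.1217] [ 0.0008 -0.0001 -0.0003] | norm mm 345 deg 0
```

Call:
{"method": "carry_out", "body": {
  "series": [
    [0,0,-0.025,0,0,0,255],
    [0,0,-0.05,0,0,0,255],
    [-0.02,-0.003,-0.05,0,0,0,255],
    [-0.06,-0.008,-0.05,0,0,0,255],
    [-0.105,-0.015,-0.05,0,0,0,255],
    [-0.15,-0.021,-0.05,0,0,0,255],
    [-0.195,-0.027,-0.05,0,0,0,255],
    [-0.24,-0.034,-0.05,0,0,0,255],
    [-0.28,-0.039,-0.05,0,0,0,255],
    [-0.31,-0.044,-0.04,0,0,0,255]
  ]
}}

```text
clock: 5.68
position: [0.4898, -0.3532, 0.2006]
tool_rot: [-3.141, 0.001, 1.498]
force: [-0.7, -0.2, -3.4]
grip_width: 0.0246
```

```bash
python3 - <<'E'
from h import *
st();go([.49,-.36,.05],[np.pi,0,1.5])
E
```

```text
clock 5.675
position [ 0.4898 -0.3532  0.2006]
tool_rot [-3.1411  0.0005  1.4977]
qpos [ 0.8409  0.5537 -0.4578  1.6724  0.284   0.9822  0.2103]
force [-0.6527 -0.2421 -3.4451]
grip_width 0.024581527983216746
row [-0.0067  0.0008  0.1506] [-0.0005  0.0005 -0.0023] | norm mm 151 deg 0
```

Call:
{"method": "carry_out", "body": {
  "series": [
    [-0.006,0,0.03,0,0,0,255],
    [-0.006,0,0.07,0,0,0,255],
    [-0.006,0,0.11,0,0,0,255],
    [-0.006,0,0.14,0,0,0,255],
    [-0.006,0,0.16,0,0,0,255],
    [-0.006,0,0.17,0,0,0,255],
    [-0.006,0,0.175,0,0,0,255],
    [-0.006,0,0.175,0,0,0,255]
  ]
}}

```text
clock: 6.68
position: [0.491, -0.3566, 0.0268]
tool_rot: [3.141, 0.0, 1.5]
force: [-0.1, -0.1, -2.5]
grip_width: 0.0236
```

```bash
python3 - <<'E'
from h import *
st();go([.49,-.36,.019],[np.pi,0,1.5])
E
```

```text
clock 6.675
position [ 0.491  -0.3566  0.0268]
tool_rot [3.1411 0.0003 1.4998]
qpos [ 0.7777  0.7867 -0.3641  1.7643  0.4197  0.6675  0.1068]
force [-0.139  -0.0944 -2.5419]
grip_width 0.02359641179204853
row [-0.0035 -0.0007  0.0078] [ 0.0005  0.0003 -0.0002] | norm mm 9 deg 0
```

Lowering in small steps until the force shows contact.

Call:
{"method": "carry_out", "body": {
  "series": [
    [0,0,0.002,0,0,0,255],
    [0,0,0.004,0,0,0,255],
    [0,0,0.006,0,0,0,255],
    [0,0,0.007,0,0,0,255],
    [0,0,0.007,0,0,0,255]
  ]
}}

```text
clock: 7.3
position: [0.4908, -0.3564, 0.0193]
tool_rot: [-3.141, -0.0, 1.5]
force: [0.3, -0.3, -2.1]
grip_width: 0.0242
```

Call:
{"method": "carry_out", "body": {
  "series": [
    [0,0,0.001,0,0,0,255],
    [0,0,0.002,0,0,0,255],
    [0,0,0.002,0,0,0,255]
  ]
}}

```text
clock: 7.68
position: [0.4909, -0.3565, 0.0185]
tool_rot: [3.141, 0.001, 1.5]
force: [-6.1, 3.5, 20.6]
grip_width: 0.0241
```

Contact confirmed. I'll ease the press by 1 mm, then open and retreat.

Call:
{"method": "carry_out", "body": {
  "series": [
    [0,0,-0.001,0,0,0,255],
    [0,0,-0.001,0,0,0,170],
    [0,0,-0.001,0,0,0,100],
    [0,0,-0.001,0,0,0,0],
    [0,0,-0.001,0,0,0,0],
    [0,0,-0.001,0,0,0,0],
    [0,0,-0.001,0,0,0,0],
    [0,0,-0.001,0,0,0,0]
  ]
}}

```text
clock: 8.68
position: [0.4908, -0.3564, 0.0184]
tool_rot: [-3.142, -0.0, 1.5]
force: [-0.5, 0.3, -1.0]
grip_width: 0.0852
```

```bash
python3 - <<'E'
from h import *
st()
E
```

```text
clock 8.675
position [ 0.4908 -0.3564  0.0184]
tool_rot [-3.1416 -0.      1.4998]
qpos [ 0.7737  0.7993 -0.3582  1.7659  0.426   0.6538  0.1016]
force [-0.5049  0.3446 -1.0244]
grip_width 0.08522006878373423
```

Call:
{"method": "carry_out", "body": {
  "series": [
    [0,0,-0.02,0,0,0,0],
    [0,0,-0.06,0,0,0,0],
    [0,0,-0.12,0,0,0,0],
    [0,0,-0.18,0,0,0,0],
    [0,0,-0.23,0,0,0,0],
    [0,0,-0.24,0,0,0,0]
  ]
}}

```text
clock: 9.43
position: [0.4918, -0.3568, 0.2633]
tool_rot: [3.137, 0.003, 1.5]
force: [-0.4, -0.4, -0.8]
grip_width: 0.0852
```

```bash
python3 - <<'E'
from h import *
st()
for n in("side","top"):
    p,d=imaging.grab_frame(n); cv2.imwrite(f"pics/{n}4.png",p); np.save(f"pics/{n}4.npy",d)
    if n=="top": cv2.imwrite("pics/top4z.png",cv2.resize(p[225:330,370:510],None,fx=5,fy=5,interpolation=cv2.INTER_CUBIC))
    else: cv2.imwrite("pics/side4z.png",cv2.resize(p[160:270,290:400],None,fx=5,fy=5,interpolation=cv2.INTER_CUBIC))
E
```

```text
clock 9.425
position [ 0.4918 -0.3568  0.2633]
tool_rot [3.1365 0.0031 1.4998]
qpos [ 0.8607  0.4942 -0.4813  1.5991  0.2498  1.1037  0.2457]
force [-0.3795 -0.3965 -0.7862]
grip_width 0.08522434149589399
```

View pics/top4.png

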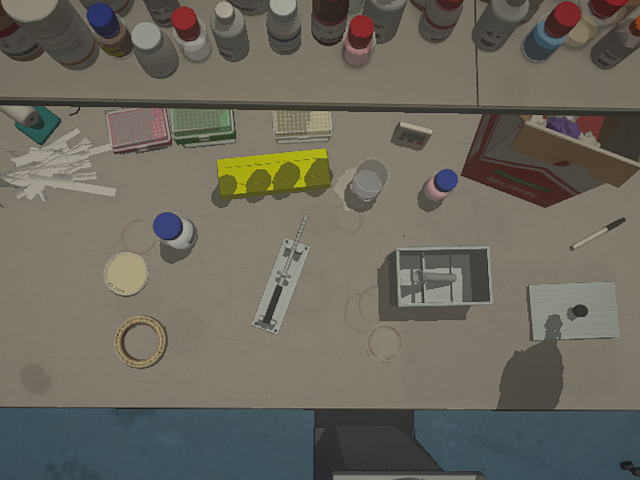

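View pics/top4z.png

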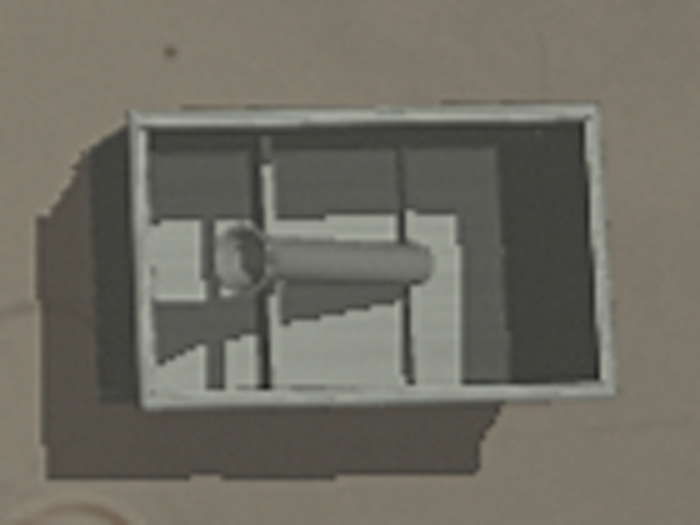

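View pics/side4z.png

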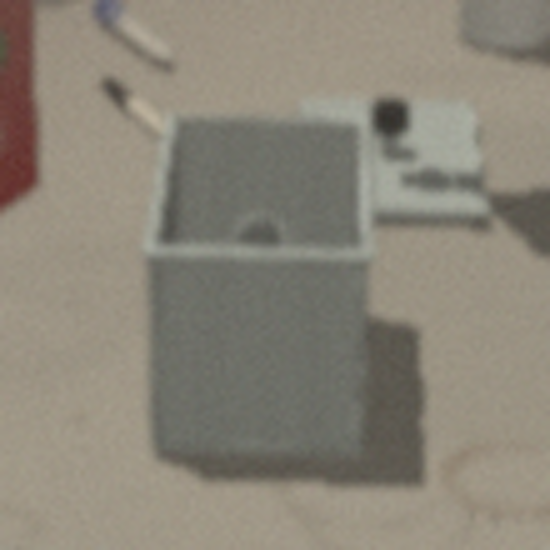

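View pics/side4.png

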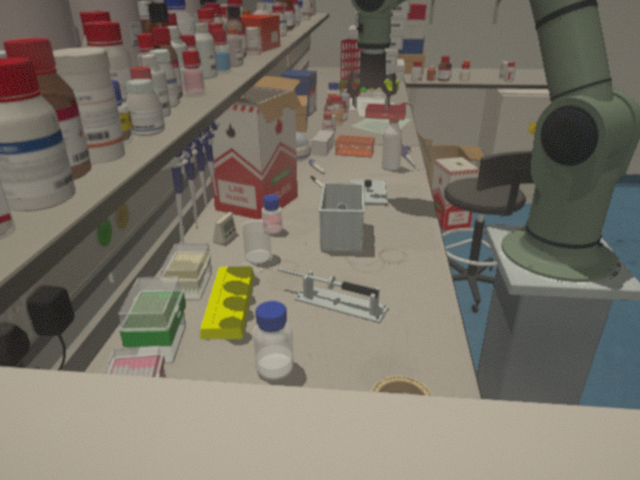

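Top view: the lid lies flat on the bare worktop at about (575,312), knob up. The bath is open, with the tube mouth at about (418,277) and its rim spanning (396,247)–(493,306). Measuring the rim and the mouth.

```bash
python3 - <<'E'
from h import *
p=cv2.imread("pics/top4.png");g=cv2.cvtColor(p,cv2.COLOR_BGR2GRAY);d=np.load("pics/top4.npy")
z=np.array([(128,112),(597,103),(614,397),(145,409)])/5+[370,225]-.4
w=cast("top",z,.12);print(w,w.mean(0),np.linalg.norm(np.diff(w,axis=0),axis=1))
x=(g[235:320,385:505]>130).astype(np.uint8)
cn=max(cv2.findContours(x,0,cv2.CHAIN_APPROX_NONE)[0],key=lambda c:cv2.boundingRect(c)[2])[:,0]+[385,235]
w=cast("top",cn,.12)[:,:2]; r=cv2.minAreaRect((w*1000).astype(np.float32)); print(r)
c=np.array(r[0])/1000;q=w-c
for nm,m in (("+x",q[:,0]>.048),("-x",q[:,0]<-.048),("+y",q[:,1]>.083),("-y",q[:,1]<-.083)):
    v=cv2.fitLine(w[m].astype(np.float32),cv2.DIST_HUBER,0,.01,.01).ravel(); print(nm,m.sum(),np.degrees(np.arctan2(v[1],v[0])),v[2:])
# depth-based top-face of rim
i=imaging.camera_info("top");K=i["mtx"];T=i["extrinsics"]
u,v=np.meshgrid(np.arange(640),np.arange(480));P=np.stack([(u-K[0,2])/K[0,0]*d,(v-K[1,2])/K[1,1]*d,d],-1)@T[:3,:3].T+T[:3,3]
m=(P[...,2]>.112)&(P[...,2]<.128)&(v>235)&(v<320)&(u>385)&(u<505);print(m.sum())
W=P[m][:,:2];r=cv2.minAreaRect((W*1000).astype(np.float32));print("depth rect",r,P[m][:,2].mean())
print("mouth",cast("top",np.array([242,258])/5+[370,225]-.4,.106),"side",cast("side",np.array([261,228])/5+[290,160]-.4,.106))
# mouth: expected from bath
for yaw in(.043,):
    print("mouth from bath centre",c+np.array([-np.sin(yaw),np.cos(yaw)])*.048)
print(P[276:278,408:436,2])
m=(v>300)&(v<320)&(u>535)&(u<560);print("lid z",P[m][:,2].mean(), "table",P[340:345,440:450,2].mean())
E
```

```text
[[ 0.6104  0.0453  0.12  ]
 [ 0.6162 -0.1388  0.12  ]
 [ 0.5021 -0.142   0.12  ]
 [ 0.4958  0.0397  0.12  ]] [ 0.5561 -0.049   0.12  ] [0.1842 0.1142 0.1818]
((556.5568237304688, -49.291046142578125), (113.7780990600586, 182.62815856933594), 1.828673243522644)
+x 194 -88.462975 [ 0.6104 -0.0456]
-x 163 -87.472206 [ 0.5027 -0.0654]
+y 107 0.98790294 [0.5489 0.0396]
-y 123 1.8224825 [ 0.5705 -0.1371]
1166
depth rect ((556.6419677734375, -48.699623107910156), (116.26097106933594, 186.96449279785156), 1.8278310298919678) 0.11944937784862884
mouth [[ 0.555  -0.0016  0.106 ]] side [[ 0.553 -0.018  0.106]]
mouth from bath centre [ 0.5545 -0.0013]
[[0.0113 0.0081 0.0064 0.0088 0.0957 0.097  0.0954 0.0915 0.0928 0.0947
  0.0918 0.0922 0.0902 0.0889 0.0867 0.115  0.1155 0.1105 0.1065 0.0991
  0.1028 0.0944 0.0925 0.0942 0.0904 0.0891 0.0879 0.0831]
 [0.0107 0.008  0.0087 0.0101 0.0064 0.095  0.0981 0.0928 0.0952 0.093
  0.0914 0.0927 0.0895 0.0895 0.0874 0.1136 0.1152 0.112  0.1062 0.1018
  0.1013 0.1008 0.0942 0.0901 0.0917 0.0891 0.0858 0.0858]]
lid z 0.02005589468348996 table 0.023534997760119823
```

```bash
python3 - <<'E'
from h import *
d=np.load("pics/top4.npy")
i=imaging.camera_info("top");K=i["mtx"];T=i["extrinsics"]
u,v=np.meshgrid(np.arange(640),np.arange(480));P=np.stack([(u-K[0,2])/K[0,0]*d,(v-K[1,2])/K[1,1]*d,d],-1)@T[:3,:3].T+T[:3,3]
print(P[250:400:30,520:630:10,2]); print(P[330:400:15,100:640:50,2])
a=cast("top",np.array([242,258])/5+[370,225]-.4,.106)[0];b=cast("top",np.array([425,263])/5+[370,225]-.4,.032)[0]
e=a-b;print("tube yaw",np.arctan2(-e[0],e[1]),e)
go([.5,.284,.22],[np.pi,0,2.8])
E
```

```text
[[ 0.0008 -0.0026 -0.0032  0.0024  0.0029  0.0023  0.005  -0.0016  0.0022
   0.0031  0.0032]
 [ 0.0004  0.003  -0.0023  0.003   0.0032  0.0002  0.0018 -0.0006  0.0027
   0.0017 -0.0002]
 [ 0.0006  0.0088  0.0103  0.0092  0.0134  0.011   0.0471  0.0134  0.01
   0.0159  0.0013]
 [ 0.0006  0.0018 -0.003   0.0007  0.001  -0.0017  0.0027  0.0017  0.0026
   0.0009  0.0009]
 [ 0.0004  0.001   0.0001 -0.0017  0.0012  0.0051  0.0006 -0.0011 -0.0024
   0.0029 -0.0019]]
[[ 0.0027 -0.0014 -0.0034  0.0021 -0.001  -0.0045 -0.0016 -0.002   1.1411
   0.0147  0.0098]
 [ 0.0008 -0.0022 -0.0001 -0.0001  0.      0.001   0.0004 -0.0018  0.0014
  -0.0023  0.0029]
 [-0.002   0.023   0.0015 -0.0002  0.001  -0.0003  0.0016  0.0017 -0.0018
   0.001   0.0001]
 [-0.0027 -0.0029  0.002  -0.0025 -0.0025 -0.0019 -0.0031 -0.001   0.0038
   0.0023 -0.002 ]
 [-0.0018 -0.0035 -0.0006 -0.001   0.0017 -0.0009 -0.0003 -0.0051 -0.0002
   0.0021 -0.0032]]
tube yaw 0.03404253517141728 [-0.0032  0.0937  0.074 ]
row [ 0.6396 -0.0365  0.0392] [ 0.0007  0.0025 -1.3003] | norm mm 642 deg 74
```

Depth dropouts skewed my earlier means. The clean readings put the lid plate at 10–13 mm and the knob top at 47 mm, so the lid lies flat. The bath yaw is about 0.035. Moving on to the rod.

Call:
{"method": "carry_out", "body": {
  "series": [
    [0.64,-0.036,0.02,0,0,-1.3,0],
    [0.64,-0.036,0.02,0,0,-1.3,0],
    [0.64,-0.036,0.02,0,0,-1.3,0],
    [0.64,-0.036,0.02,0,0,-1.3,0],
    [0.64,-0.036,0.02,0,0,-1.3,0],
    [0.64,-0.036,0.02,0,0,-1.3,0],
    [0.64,-0.036,0.02,0,0,-1.3,0],
    [0.64,-0.036,0.03,0,0,-1.3,0],
    [0.64,-0.036,0.039,0,0,-1.3,0],
    [0.64,-0.036,0.039,0,0,-1.3,0]
  ]
}}

```text
clock: 10.78
position: [0.4993, 0.2683, 0.2205]
tool_rot: [-3.14, -0.001, 2.8]
force: [1.6, -1.1, 0.7]
grip_width: 0.0854
```

Call:
{"method": "carry_out", "body": {
  "series": [
    [0,0,0,0,0,0,0],
    [0,0,0,0,0,0,0]
  ]
}}

```text
clock: 11.02
position: [0.4994, 0.2665, 0.2209]
tool_rot: [-3.14, -0.001, 2.801]
force: [0.6, -0.3, 0.2]
grip_width: 0.0852
```

```bash
python3 - <<'E'
from h import *
st();go([.5,.284,.12],[np.pi,0,2.8])
E
```

```text
clock 11.025
position [0.4994 0.2665 0.2209]
tool_rot [-3.1401 -0.0014  2.8006]
qpos [ 0.0046  0.5653 -0.8619  1.7374  0.4821  1.0673  0.2086]
force [ 0.6042 -0.28    0.221 ]
grip_width 0.08518028614330114
row [0.0052 0.0169 0.1009] [-0.0015 -0.0014  0.0006] | norm mm 102 deg 0
```

Call:
{"method": "carry_out", "body": {
  "series": [
    [0.005,0.017,0.03,0,0,0,0],
    [0.005,0.017,0.07,0,0,0,0],
    [0.005,0.017,0.1,0,0,0,0],
    [0.005,0.017,0.11,0,0,0,0],
    [0.005,0.017,0.11,0,0,0,0]
  ]
}}

```text
clock: 11.65
position: [0.5013, 0.2837, 0.1121]
tool_rot: [-3.141, -0.0, 2.799]
force: [0.0, -0.3, 0.5]
grip_width: 0.0852
```

```bash
python3 - <<'E'
from h import *
st();go([.5,.284,.031],[np.pi,0,2.8])
for n in("side","top"):
    p,d=imaging.grab_frame(n); cv2.imwrite(f"pics/{n}5.png",cv2.resize(p[190:350,230:410] if n=="side" else p[190:340,210:370],None,fx=4,fy=3.7))
E
```

```text
clock 11.65
position [0.5013 0.2837 0.1121]
tool_rot [-3.1412 -0.0003  2.7986]
qpos [-0.0926  0.7098 -0.7687  1.8027  0.6227  0.8893  0.0773]
force [ 0.0481 -0.3308  0.4972]
grip_width 0.08518954494152461
row [ 0.0013 -0.0001  0.0811] [-0.0004 -0.0003 -0.0014] | norm mm 81 deg 0
```

View pics/side5.png

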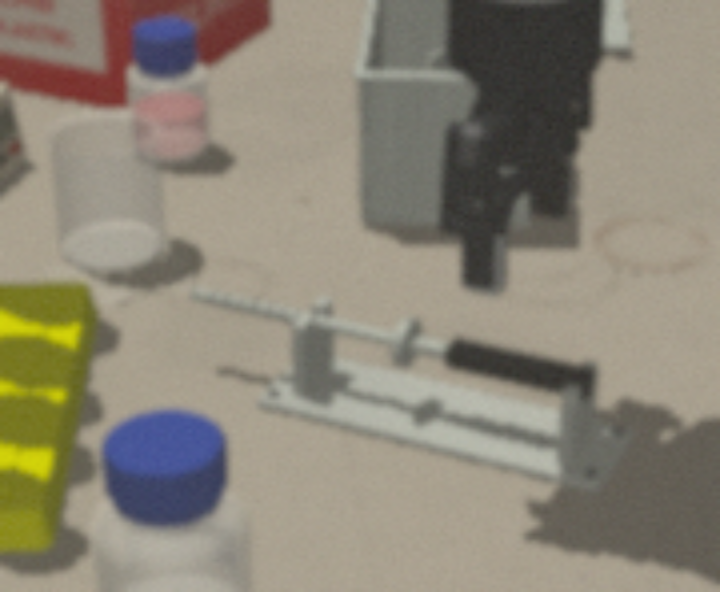

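View pics/top5.png

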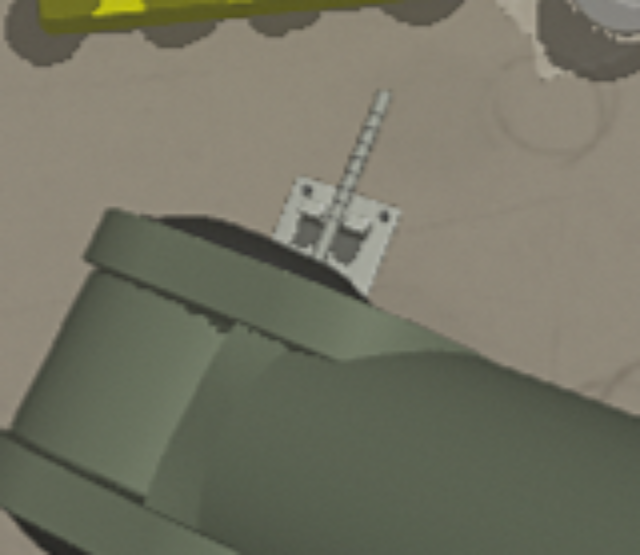

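The open fingers straddle the handle in the side view: fingertip at (483,285), handle at (520,365). Going down and closing.

Call:
{"method": "carry_out", "body": {
  "series": [
    [0,0,0.03,0,0,0,0],
    [0,0,0.055,0,0,0,0],
    [0,0,0.072,0,0,0,0],
    [0,0,0.08,0,0,0,0],
    [0,0,0.08,0,0,0,0],
    [0,0,0.08,0,0,0,100],
    [0,0,0.08,0,0,0,150],
    [0,0,0.08,0,0,0,200],
    [0,0,0.08,0,0,0,255],
    [0,0,0.08,0,0,0,255]
  ],
  "force": 50
}}

```text
clock: 13.0
position: [0.5011, 0.2846, 0.0322]
tool_rot: [3.141, 0.0, 2.8]
force: [-1.3, -0.9, 6.2]
grip_width: 0.0129
```

Call:
{"method": "carry_out", "body": {
  "series": [
    [0,0,0,0,0,0,255],
    [0,0,0,0,0,0,255],
    [0,0,0,0,0,0,255]
  ],
  "force": 80
}}

```text
clock: 13.38
position: [0.5011, 0.2846, 0.0322]
tool_rot: [3.141, 0.0, 2.8]
force: [-1.8, -2.4, 7.7]
grip_width: 0.0124
```

```bash
python3 - <<'E'
from h import *
st()
E
```

```text
clock 13.375
position [0.5011 0.2846 0.0322]
tool_rot [3.1415 0.0003 2.7999]
qpos [-0.1509  0.8184 -0.6838  1.8352  0.7339  0.76   -0.0089]
force [-1.845  -2.4149  7.6813]
grip_width 0.012416832758461855
```

Call:
{"method": "carry_out", "body": {
  "series": [
    [0,0,-0.005,0,0,0,255],
    [0,0,-0.015,0,0,0,255],
    [0,0,-0.03,0,0,0,255],
    [0,0,-0.05,0,0,0,255],
    [0,0,-0.08,0,0,0,255],
    [0,0,-0.12,0,0,0,255],
    [0,0,-0.16,0,0,0,255],
    [0,0,-0.2,0,0,0,255],
    [0,0,-0.22,0,0,0,255],
    [0,0,-0.22,0,0,0,255]
  ]
}}

```text
clock: 14.62
position: [0.5013, 0.2846, 0.2531]
tool_rot: [3.14, 0.002, 2.8]
force: [0.5, 0.8, -1.7]
grip_width: 0.0129
```

```bash
python3 - <<'E'
from h import *
st()
for n in("side","top"):
    p,d=imaging.grab_frame(n); cv2.imwrite(f"pics/{n}6.png",p); np.save(f"pics/{n}6.npy",d)
E
```

```text
clock 14.625
position [0.5013 0.2846 0.2531]
tool_rot [3.1404 0.0016 2.7995]
qpos [-0.0163  0.5459 -0.8773  1.6774  0.4572  1.1348  0.2091]
force [ 0.5157  0.7634 -1.6601]
grip_width 0.012886129070897838
```

View pics/side6.png

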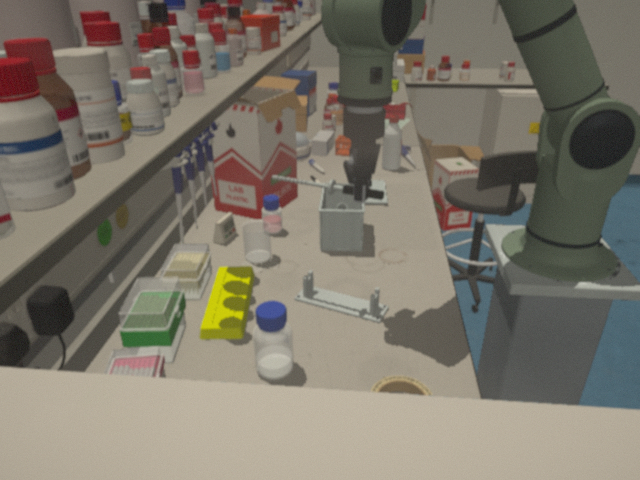

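View pics/top6.png

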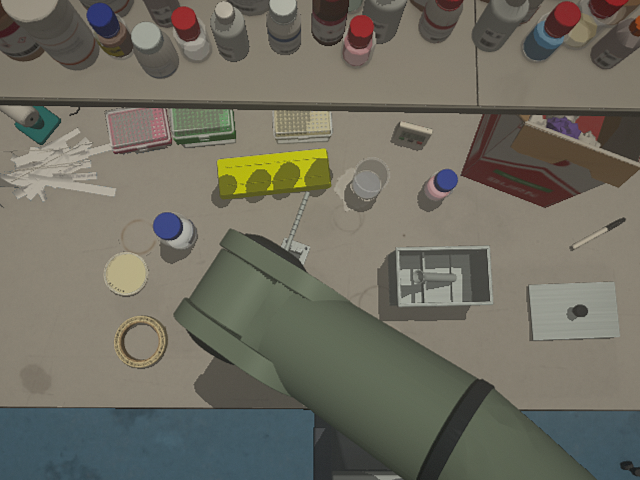

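Top view: the rod is out of the cradle, tip at about (306,193). Side view: the rod is level, tip at (274,178), handle in the fingers at (365,190). Checking the rod pose in the hand.

```bash
python3 - <<'E'
from h import *
s=cv2.imread("pics/side6.png");t=cv2.imread("pics/top6.png")
cv2.imwrite("pics/a6.png",np.hstack([cv2.resize(s[160:210,262:392],None,fx=4,fy=4,interpolation=3)[:, :520],cv2.resize(t[185:260,270:330],None,fx=4,fy=2.667,interpolation=3)]))
e=np.array([.5013,.2846,.272])+.193*np.array([np.cos(.342),-np.sin(.342),0]);print(e,proj("side",e),proj("top",e))
print(tri((306,193),(274,178)))
E
```

```text
[0.6831 0.2199 0.272 ] [[272.3132 176.3287]] [[306.6254 192.202 ]]
(array([0.681 , 0.2207, 0.269 ]), np.float64(0.002756368337674962))
```

View pics/a6.png

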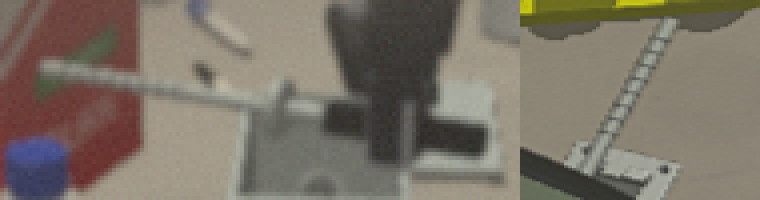

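The predicted tip pixels (272.3,176.3) and (306.6,192.2) match the observed (273,176.5) and (307,193.2). So the rod sits in the hand as assumed. Planning the insertion next.

```bash
cat >> h.py <<'E'
M=np.array([.555,-.0013,.106]); PSI=.035; DC=.0624; DZ=.018
def pose(out,psi=None,el=40,mouth=None):
    """tool pose with collar face 'out' m from the mouth along the tube axis"""
    psi=PSI if psi is None else psi; a=np.radians(el); m=M if mouth is None else mouth
    x=np.array([-np.sin(psi)*np.cos(a),np.cos(psi)*np.cos(a),np.sin(a)]); z=np.array([-np.sin(psi)*np.sin(a),np.cos(psi)*np.sin(a),-np.cos(a)])
    Rm=np.c_[x,np.cross(z,x),z]
    return m+x*(out+DC)+z*DZ, R.from_matrix(Rm).as_euler("xyz")
E
python3 - <<'E'
from h import *
for o in(.16,.13,0): print(o,*pose(o))
go([.54,.25,.32],[np.pi,0,np.pi/2+PSI])
E
```

```text
0.16 [0.5486 0.1805 0.2352] [ 3.1416 -0.6981  1.6058]
0.13 [0.5494 0.1576 0.2159] [ 3.1416 -0.6981  1.6058]
0 [0.5529 0.058  0.1323] [ 3.1416 -0.6981  1.6058]
row [-0.0483 -0.019  -0.069 ] [-0.0013  0.0001  1.1939] | norm mm 86 deg 68
```

Call:
{"method": "carry_out", "body": {
  "series": [
    [-0.01,-0.004,-0.03,0,0,0.15,255],
    [-0.02,-0.008,-0.05,0,0,0.3,255],
    [-0.03,-0.012,-0.065,0,0,0.45,255],
    [-0.048,-0.019,-0.069,0,0,0.6,255],
    [-0.048,-0.019,-0.069,0,0,0.75,255],
    [-0.048,-0.019,-0.069,0,0,0.9,255],
    [-0.048,-0.019,-0.069,0,0,1.05,255],
    [-0.048,-0.019,-0.069,0,0,1.15,255],
    [-0.048,-0.019,-0.069,0,0,1.194,255],
    [-0.048,-0.019,-0.069,0,0,1.194,255]
  ]
}}

```text
clock: 15.98
position: [0.5396, 0.2504, 0.3196]
tool_rot: [-3.14, 0.001, 1.606]
force: [0.8, -0.4, -1.7]
grip_width: 0.0124
```

```bash
python3 - <<'E'
from h import *
st(); p,r=pose(.2);print(p,r);go(p,r)
E
```

```text
clock 15.975
position [0.5396 0.2504 0.3196]
tool_rot [-3.1398  0.0009  1.6063]
qpos [-0.1071  0.4513 -0.6179  1.5459  0.2706  1.2333 -0.7328]
force [ 0.7838 -0.3875 -1.7003]
grip_width 0.012438003781099547
[0.5476 0.2112 0.2609] [ 3.1416 -0.6981  1.6058]
row [-0.0394  0.0067  0.0587] [-0.0019  0.699  -0.0002] | norm mm 71 deg 40
```

Call:
{"method": "carry_out", "body": {
  "series": [
    [0,0,0,0,0.12,0,255],
    [-0.005,0,0.005,0,0.24,0,255],
    [-0.01,0.002,0.015,0,0.36,0,255],
    [-0.02,0.004,0.03,0,0.48,0,255],
    [-0.03,0.006,0.045,0,0.6,0,255],
    [-0.039,0.007,0.059,0,0.699,0,255],
    [-0.039,0.007,0.059,0,0.699,0,255],
    [-0.039,0.007,0.059,0,0.699,0,255]
  ]
}}

```text
clock: 16.98
position: [0.5481, 0.2123, 0.2621]
tool_rot: [3.141, -0.698, 1.607]
force: [0.2, -0.3, -1.0]
grip_width: 0.0126
```

```bash
python3 - <<'E'
from h import *
st(); p,r=pose(.2);go(p,r)
for n in("side","top"):
    p,d=imaging.grab_frame(n); cv2.imwrite(f"pics/{n}7.png",p); np.save(f"pics/{n}7.npy",d)
x=R.from_euler("xyz",telemetry.observe()["tool_rot"]).as_matrix()
pos=telemetry.observe()["position"]; tip=pos-x[:,2]*DZ-x[:,0]*(DC+.13); print("tip",tip,proj("side",tip),proj("top",tip)," mouth",proj("top",M))
E
```

```text
clock 16.975
position [0.5481 0.2123 0.2621]
tool_rot [ 3.1414 -0.6985  1.6069]
qpos [ 0.5299  0.6189 -0.9214  1.7982 -0.2823  0.7908 -0.0286]
force [ 0.2046 -0.2597 -1.0368]
grip_width 0.01258240976563796
row [-0.0016 -0.0006  0.0002] [-0.0005 -0.0003  0.0009] | norm mm 2 deg 0
tip [0.5541 0.0541 0.1528] [[339.7515 199.7011]] [[393.8229 274.8956]]  mouth [[417.8489 276.1968]]
```

View pics/side7.png

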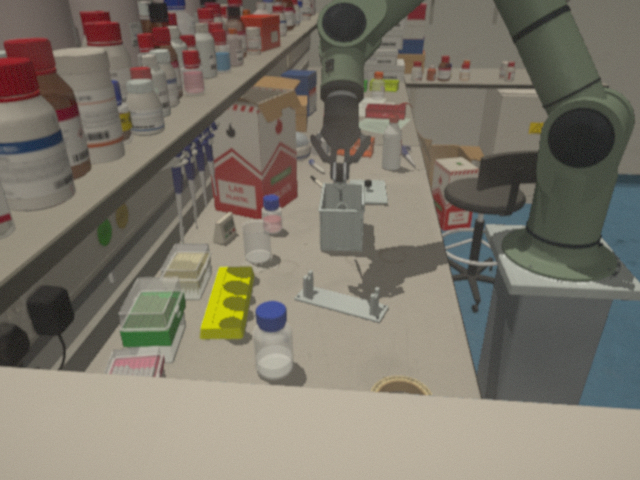

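View pics/top7.png

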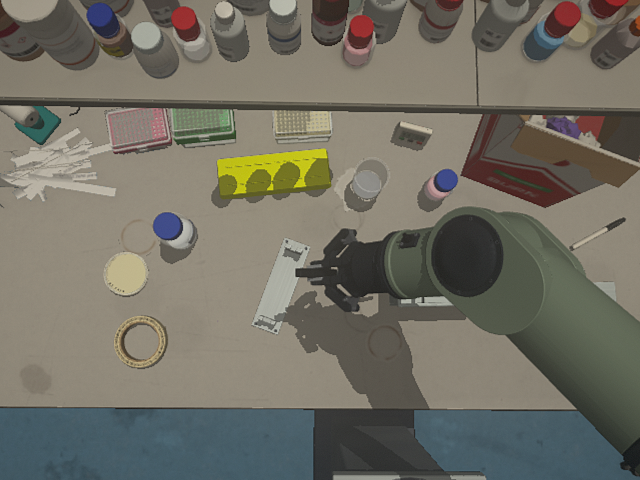

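```bash
python3 - <<'E'
from h import *
s=cv2.imread("pics/side7.png");t=cv2.imread("pics/top7.png")
cv2.imwrite("pics/a7.png",np.hstack([cv2.resize(s[130:255,305:380],None,fx=4.4,fy=4.4,interpolation=3),cv2.resize(t[225:320,290:400],None,fx=4,fy=5.79,interpolation=3)]))
for o in(.2,): print(proj("side",M), proj("side",M+.07*np.array([-.027,.7655,.643])))
E
```

```text
[[340.6231 207.8183]] [[340.2098 200.0782]]
```

View pics/a7.png

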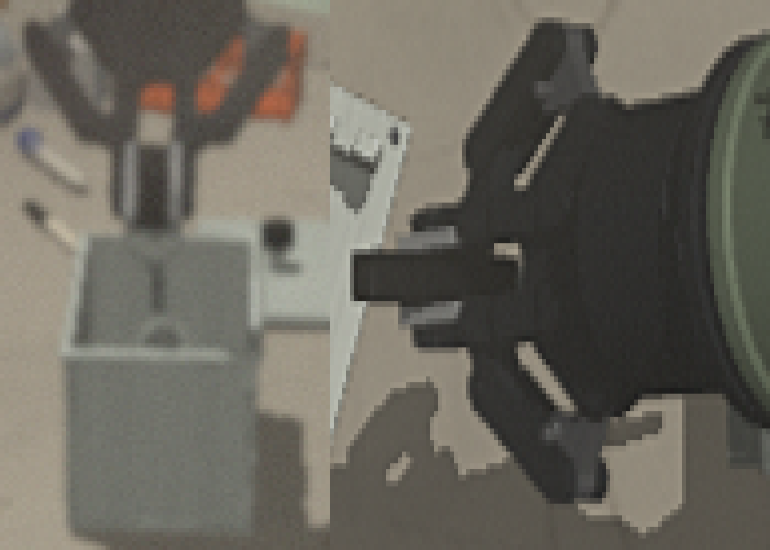

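Side zoom: the tip is at about (340.9,200.9) against a predicted (339.8,199.7), and the mouth centre is near (341.6,207.3). The two are lined up within about 1 px (2 mm), and the flare allows ±8 mm. Advancing slowly along the rod axis while watching the force.

Call:
{"method": "carry_out", "body": {
  "series": [
    [-0.015,0,0,0,0,0,255],
    [-0.03,0,0,0,0,0,255],
    [-0.045,0,0,0,0,0,255],
    [-0.06,0,0,0,0,0,255],
    [-0.07,0,0,0,0,0,255],
    [-0.08,0,0,0,0,0,255],
    [-0.085,0,0,0,0,0,255],
    [-0.085,0,0,0,0,0,255]
  ]
}}

```text
clock: 18.08
position: [0.5505, 0.1467, 0.2072]
tool_rot: [-3.141, -0.699, 1.606]
force: [0.5, -0.1, -1.6]
grip_width: 0.0126
```

```bash
python3 - <<'E'
from h import *
st(); p,r=pose(.115);go(p,r)
s,d=imaging.grab_frame("side");cv2.imwrite("pics/a8.png",cv2.resize(s[130:255,305:380],None,fx=4.4,fy=4.4,interpolation=3))
E
```

```text
clock 18.075
position [0.5505 0.1467 0.2072]
tool_rot [-3.1415 -0.6991  1.6056]
qpos [ 0.6199  0.7051 -0.8924  1.8261 -0.2407  0.773   0.0843]
force [ 0.4973 -0.0962 -1.5774]
grip_width 0.012635362704978515
row [-0.001  -0.0007  0.0003] [ 0.     -0.001  -0.0002] | norm mm 1 deg 0
```

View pics/a8.png

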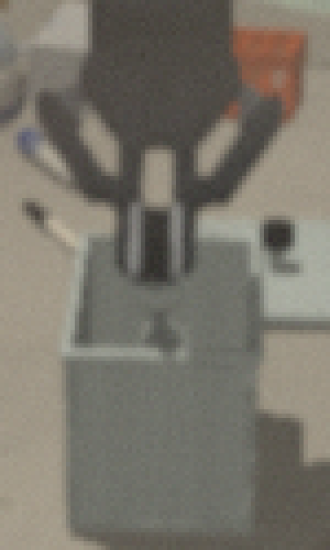

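The shaft disappears into the mouth at about (163,325) in the crop, with no contact force. Continuing.

Call:
{"method": "carry_out", "body": {
  "series": [
    [-0.01,0,0,0,0,0,255],
    [-0.02,0,0,0,0,0,255],
    [-0.03,0,0,0,0,0,255],
    [-0.03,0,0,0,0,0,255]
  ]
}}

```text
clock: 18.62
position: [0.5513, 0.123, 0.1872]
tool_rot: [-3.14, -0.699, 1.604]
force: [0.7, 0.5, -0.9]
grip_width: 0.0125
```

```bash
python3 - <<'E'
from h import *
st(); p,r=pose(.085);go(p,r)
E
```

```text
clock 18.625
position [0.5513 0.123  0.1872]
tool_rot [-3.1403 -0.6992  1.6038]
qpos [ 0.6488  0.7387 -0.8778  1.828  -0.2222  0.7707  0.1214]
force [ 0.6644  0.5452 -0.9396]
grip_width 0.012455322239920725
row [-0.0001 -0.0007  0.0003] [-0.     -0.001  -0.0015] | norm mm 1 deg 0
```

Call:
{"method": "carry_out", "body": {
  "series": [
    [-0.01,-0.0005,0,0,0,0,255],
    [-0.02,-0.0005,0,0,0,0,255],
    [-0.03,-0.0005,0,0,0,0,255],
    [-0.04,-0.0005,0,0,0,0,255],
    [-0.04,-0.0005,0,0,0,0,255]
  ]
}}

```text
clock: 19.25
position: [0.5519, 0.0925, 0.1616]
tool_rot: [-3.141, -0.699, 1.604]
force: [0.4, -0.1, -1.6]
grip_width: 0.0122
```

```bash
python3 - <<'E'
from h import *
st(); p,r=pose(.045);go(p,r); print(telemetry.observe()["moment"])
E
```

```text
clock 19.25
position [0.5519 0.0925 0.1616]
tool_rot [-3.1406 -0.6992  1.6041]
qpos [ 0.6843  0.7831 -0.8573  1.825  -0.1963  0.7704  0.1689]
force [ 0.4453 -0.11   -1.6133]
grip_width 0.012206013468816777
row [-0.0002 -0.0002  0.0003] [ 0.     -0.001  -0.0013] | norm mm 0 deg 0
[-0.8381 -0.0161  0.0072]
```

Call:
{"method": "carry_out", "body": {
  "series": [
    [-0.01,0,0,0,0,0,255],
    [-0.02,0,0,0,0,0,255],
    [-0.03,0,0,0,0,0,255],
    [-0.037,0,0,0,0,0,255],
    [-0.037,0,0,0,0,0,255]
  ]
}}

```text
clock: 19.88
position: [0.5528, 0.0645, 0.138]
tool_rot: [-3.141, -0.699, 1.605]
force: [0.6, 1.2, -0.5]
grip_width: 0.0126
```

```bash
python3 - <<'E'
from h import *
st(); p,r=pose(0.0);go(p,r); print(telemetry.observe()["moment"])
s,d=imaging.grab_frame("side");cv2.imwrite("pics/a9.png",cv2.resize(s[130:255,305:380],None,fx=4.4,fy=4.4,interpolation=3))
E
```

```text
clock 19.875
position [0.5528 0.0645 0.138 ]
tool_rot [-3.1409 -0.6992  1.6046]
qpos [ 0.7143  0.8255 -0.8364  1.8146 -0.171   0.7742  0.2106]
force [ 0.5705  1.2044 -0.5259]
grip_width 0.012606732996049141
row [-0.0086 -0.0001  0.0002] [ 0.     -0.0011 -0.0009] | norm mm 9 deg 0
[-0.7791 -0.0498 -0.0117]
```

View pics/a9.png

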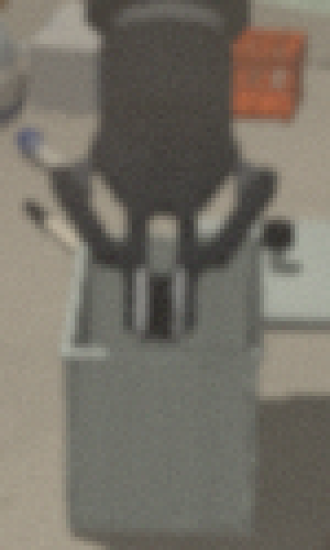

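Call:
{"method": "carry_out", "body": {
  "series": [
    [-0.002,0,0,0,0,0,255],
    [-0.004,0,0,0,0,0,255],
    [-0.006,0,0,0,0,0,255],
    [-0.006,0,0,0,0,0,255]
  ]
}}

```text
clock: 20.42
position: [0.5531, 0.0604, 0.1345]
tool_rot: [3.142, -0.699, 1.606]
force: [-1.0, 1.1, -0.5]
grip_width: 0.0126
```

Call:
{"method": "carry_out", "body": {
  "series": [
    [-0.001,0,0,0,0,0,255],
    [-0.002,0,0,0,0,0,255],
    [-0.002,0,0,0,0,0,255]
  ]
}}

```text
clock: 20.8
position: [0.5531, 0.0604, 0.1343]
tool_rot: [3.141, -0.701, 1.608]
force: [-0.5, 8.7, 8.1]
grip_width: 0.0123
```

Axial contact of about 12 N. Pressing slightly more to confirm it is a hard stop, then looking.

Call:
{"method": "carry_out", "body": {
  "series": [
    [-0.001,0,0,0,0,0,255],
    [-0.0015,0,0,0,0,0,255],
    [-0.0015,0,0,0,0,0,255]
  ]
}}

```text
clock: 21.18
position: [0.5531, 0.0605, 0.1341]
tool_rot: [3.141, -0.703, 1.609]
force: [-1.1, 14.5, 15.6]
grip_width: 0.0128
```

```bash
python3 - <<'E'
from h import *
st(); p,r=pose(0.0);go(p,r); print(telemetry.observe()["moment"])
out=[]
for n in("side","top"):
    s,d=imaging.grab_frame(n);np.save(f"pics/{n}10.npy",d);cv2.imwrite(f"pics/{n}10.png",s)
    out.append(cv2.resize(s[150:250,310:380] if n=="side" else s[225:325,340:440],(380,550),interpolation=3))
cv2.imwrite("pics/a10.png",np.hstack(out))
E
```

```text
clock 21.175
position [0.5531 0.0605 0.1341]
tool_rot [ 3.1408 -0.7026  1.6087]
qpos [ 0.72    0.8352 -0.8347  1.811  -0.1673  0.7768  0.221 ]
force [-1.1063 14.4859 15.6063]
grip_width 0.012764906969208359
row [-0.003  -0.0003 -0.0002] [-0.0011 -0.0044  0.0022] | norm mm 3 deg 0
[3.4591 0.3251 0.0475]
```

View pics/a10.png

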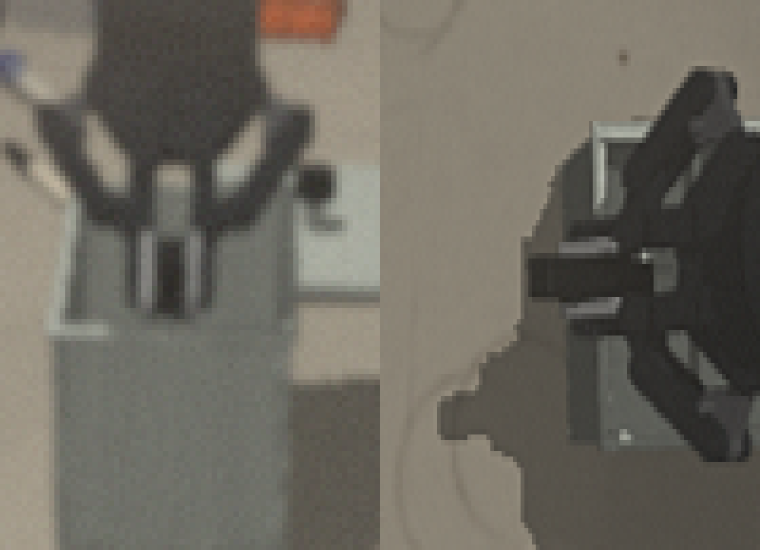

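Stalled at about 21 N axial, a hard stop, but 3 mm short of my nominal seat position. I'll check the rod's position against the mouth in the images before trusting it.

```bash
python3 - <<'E'
from h import *
t=cv2.imread("pics/top10.png");s=cv2.imread("pics/side10.png")
cv2.imwrite("pics/a11.png",np.hstack([cv2.resize(t[255:300,370:430],None,fx=8,fy=10,interpolation=3),cv2.resize(s[180:225,325:360],None,fx=8,fy=10,interpolation=3)]))
o=telemetry.observe();x=R.from_euler("xyz",o["tool_rot"]).as_matrix();g=o["position"]-x[:,2]*DZ
_,r=pose(0);X=R.from_euler("xyz",r).as_matrix()
print("hand model: collar",g-x[:,0]*DC)
for nm,c,A in(("hand",g-x[:,0]*DC,x),("seated",M,X)):
    # collar tip-side face, back face top edge, handle front end top edge, handle rear top edge & bottom edge
    for k,a,u in(("collar back top",.006,.015),("handle front top",.028,.007),("handle rear top",.108,.007),("handle rear bot",.108,-.007)):
        q=c+A[:,0]*a-A[:,2]*u; print(nm,k,q,proj("top",q),proj("side",q))
E
```

```text
hand model: collar [0.5553 0.0013 0.1076]
hand collar back top [ 0.5555 -0.0039  0.1229] [[421.0778 275.444 ]] [[340.5715 201.3801]]
hand handle front top [0.5547 0.0181 0.131 ] [[410.6214 275.5003]] [[340.378  201.9342]]
hand handle rear top [0.5524 0.0791 0.1827] [[382.9753 274.726 ]] [[339.9475 192.2712]]
hand handle rear bot [0.552  0.0881 0.172 ] [[377.1666 275.2065]] [[339.7855 197.9652]]
seated collar back top [ 0.5552 -0.0063  0.1213] [[422.1786 275.6746]] [[340.7528 201.5554]]
seated handle front top [0.5544 0.0156 0.1294] [[411.7175 275.7055]] [[340.539  202.1518]]
seated handle rear top [0.5523 0.0769 0.1808] [[384.0285 274.8566]] [[340.0399 192.6683]]
seated handle rear bot [0.5519 0.0859 0.1701] [[378.2423 275.3268]] [[339.8722 198.3569]]
```

View pics/a11.png

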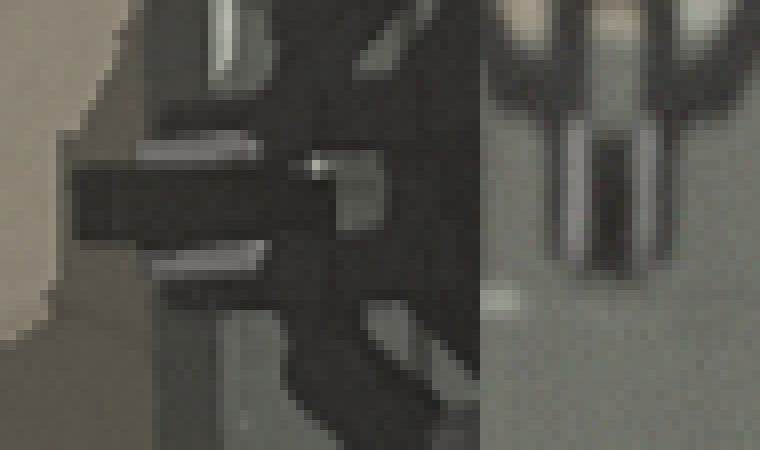

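In the top view the handle's front edge is at col 411.4 (seated model 411.7, unseated 410.6) and its rear edge at 378.9 (seated 378.2). So the rod is seated and my in-hand offset was about 3 mm off. Drawing it out along its axis.

Call:
{"method": "carry_out", "body": {
  "series": [
    [0.005,0,0,0,0,0,255],
    [0.015,0,0,0,0,0,255],
    [0.03,0,0,0,0,0,255],
    [0.045,0,0,0,0,0,255],
    [0.06,0,0,0,0,0,255],
    [0.075,0,0,0,0,0,255],
    [0.09,0,0,0,0,0,255],
    [0.105,0,0,0,0,0,255],
    [0.12,0,0,0,0,0,255],
    [0.13,0,0,0,0,0,255]
  ]
}}

```text
clock: 22.52
position: [0.5496, 0.1579, 0.2166]
tool_rot: [3.141, -0.699, 1.606]
force: [0.4, -0.5, -1.4]
grip_width: 0.0126
```

```bash
python3 - <<'E'
from h import *
st(); p,r=pose(0.2);go(p,r)
E
```

```text
clock 22.525
position [0.5496 0.1579 0.2166]
tool_rot [ 3.1411 -0.699   1.6065]
qpos [ 0.6062  0.6889 -0.899   1.825  -0.2495  0.7743  0.0667]
force [ 0.3705 -0.5219 -1.3667]
grip_width 0.012567005090647378
row [ 0.0692 -0.0002  0.0004] [ 0.     -0.0009  0.0005] | norm mm 69 deg 0
```

Call:
{"method": "carry_out", "body": {
  "series": [
    [0.02,0,0,0,0,0,255],
    [0.04,0,0,0,0,0,255],
    [0.06,0,0,0,0,0,255],
    [0.08,0,0,0,0,0,255],
    [0.095,0,0,0,0,0,255],
    [0.095,0,0,0,0,0,255]
  ]
}}

```text
clock: 23.28
position: [0.547, 0.2307, 0.2778]
tool_rot: [3.14, -0.699, 1.608]
force: [-0.4, -0.6, -1.5]
grip_width: 0.0127
```

```bash
python3 - <<'E'
from h import *
st(); go([.54,.27,.33],[np.pi,0,np.pi/2+PSI])
E
```

```text
clock 23.275
position [0.547  0.2307 0.2778]
tool_rot [ 3.1402 -0.6989  1.6079]
qpos [ 0.5027  0.5959 -0.9264  1.786  -0.2927  0.7975 -0.0605]
force [-0.3975 -0.5604 -1.4972]
grip_width 0.01267047078735578
row [ 0.0638 -0.0055 -0.0146] [ 0.0006 -0.6989  0.0016] | norm mm 66 deg 40
```

Call:
{"method": "carry_out", "body": {
  "series": [
    [0.02,-0.002,-0.005,0,-0.1,0,255],
    [0.04,-0.004,-0.01,0,-0.22,0,255],
    [0.055,-0.005,-0.015,0,-0.34,0,255],
    [0.064,-0.005,-0.015,0,-0.46,0,255],
    [0.064,-0.005,-0.015,0,-0.58,0,255],
    [0.064,-0.005,-0.015,0,-0.66,0,255],
    [0.064,-0.005,-0.015,0,-0.699,0,255],
    [0.064,-0.005,-0.015,0,-0.699,0,255],
    [0.064,-0.005,-0.015,0,-0.699,0,255]
  ]
}}

```text
clock: 24.4
position: [0.5411, 0.268, 0.3294]
tool_rot: [-3.141, -0.001, 1.604]
force: [0.1, 0.4, -1.6]
grip_width: 0.0128
```

```bash
python3 - <<'E'
from h import *
st()
o=telemetry.observe();x=R.from_euler("xyz",o["tool_rot"]).as_matrix();g=o["position"]-x[:,2]*DZ
for k,a in(("tip",DC+.003+.13),("collar",DC+.003),("handle rear",-.0426)): q=g-x[:,0]*a;print(k,q,proj("side",q),proj("top",q))
for n in("side","top"):
    p,d=imaging.grab_frame(n); cv2.imwrite(f"pics/{n}12.png",p)
    if n=="side": cv2.imwrite("pics/side12z.png",cv2.resize(p[100:230,290:400],None,fx=5,fy=4.5,interpolation=3))
E
```

```text
clock 24.4
position [0.5411 0.268  0.3294]
tool_rot [-3.1411 -0.0008  1.6044]
qpos [-0.1526  0.4546 -0.594   1.5096  0.2604  1.2572 -0.7463]
force [ 0.0719  0.3777 -1.5867]
grip_width 0.01281410640962669
tip [0.5477 0.0727 0.3473] [[343.1102 122.2671]] [[404.0024 271.2734]]
collar [0.5433 0.2026 0.3474] [[341.3939 139.4712]] [[317.6368 273.2228]]
handle rear [0.5397 0.3105 0.3475] [[339.6347 157.105 ]] [[245.2625 274.8564]]
```

View pics/side12z.png

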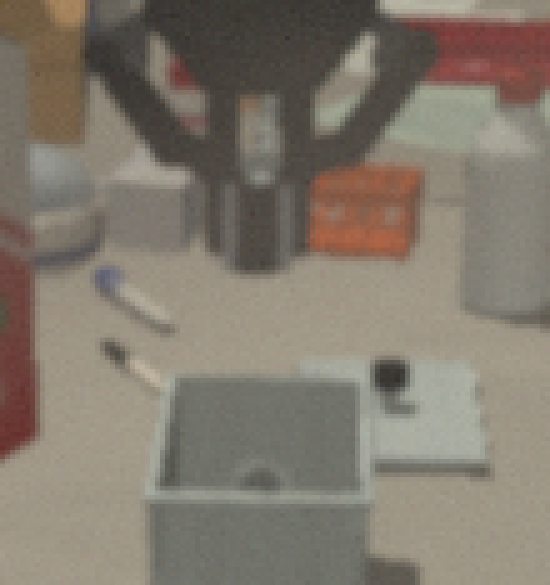

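View pics/top12.png

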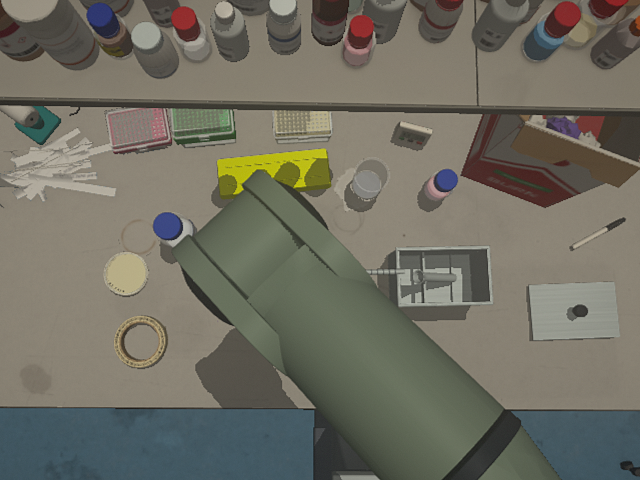

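Top view: the rod tip is at (404,271), exactly where predicted. The lid is unmoved at (575,312), and the bottles and beaker are where they were. Side view: collar at about (342,139), predicted (341,139.5). The rod is level at z ≈ 0.347. One settling call and a bystander comparison, then I hand in.

Call:
{"method": "carry_out", "body": {
  "series": [
    [0,0,0,0,0,0,255],
    [0,0,0,0,0,0,255],
    [0,0,0,0,0,0,255]
  ]
}}

```text
clock: 24.88
position: [0.5408, 0.2688, 0.3297]
tool_rot: [3.142, -0.0, 1.606]
force: [0.1, 0.6, -1.6]
grip_width: 0.0127
```

```bash
python3 - <<'E'
from h import *
from workcell import ticket
a=cv2.imread("pics/top0.png");b=cv2.imread("pics/top12.png")
c=cv2.imread("pics/side0.png");d=cv2.imread("pics/side12.png")
for nm,p,q,(y0,y1,x0,x1) in(("beaker",a,b,(155,205,345,392)),("round",a,b,(165,210,420,462)),("tall(side)",c,d,(300,385,250,300)),("round(side)",c,d,(192,238,258,286)),("beaker(side)",c,d,(218,268,240,275))):
    (dx,dy),resp=cv2.phaseCorrelate(cv2.cvtColor(p[y0:y1,x0:x1],6).astype(np.float32),cv2.cvtColor(q[y0:y1,x0:x1],6).astype(np.float32));print(nm,round(dx,2),round(dy,2),round(resp,2))
st()
print(ticket.job_done())
E
```

```text
beaker -0.01 0.03 1.0
round 0.48 0.51 1.0
tall(side) -0.02 -0.02 1.02
round(side) 0.01 0.08 0.98
beaker(side) 0.04 0.05 1.0
clock 24.875
position [0.5408 0.2688 0.3297]
tool_rot [ 3.1416 -0.0001  1.6056]
qpos [-0.1544  0.4546 -0.5942  1.509   0.2612  1.258  -0.7472]
force [ 0.1168  0.6284 -1.6374]
grip_width 0.012704776535495945
the job is handed in; nothing more can be done
None
```

I finished the job and handed it in at 24.9 s of the 72 s allowed; no verdict was reported.

- **Lid:** I lifted it by its knob, lowered it until the force showed contact, and released it near (0.49, -0.36), clear of the bath. Depth afterwards put the plate at 10–13 mm and the knob top at 47 mm, so it lies flat with the knob up.
- **Gauge rod:** I took it from the cradle by the handle and pushed it down the tube to a hard stop at about 21 N along its axis. I then drew it straight out, and the gripper still holds it level at about z = 0.35 m.
- **Bystanders:** The beaker and tall bottle show no shift between the first and last pictures. The small bottle shows none from the side. The top-view comparison gave an odd half pixel for it, which I take to be noise.
- **One check disagreed:** The arm's position put the stop 3 mm short of the computed seat. The handle edges in the top picture matched a seated collar within about 1 px, so I put the gap down to a small error in my estimate of where the rod sat in the gripper, plus camera calibration. I could not see the collar meet the mouth directly.

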